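# Press home the last push rivet on a junction box

### The job

One yellow push-rivet plunger on the junction box cover still stands up. Press it gently all the way home with the fingertips, then draw back; do not pull it out. Leave the raised red plunger as it is, since it stays up until calibration, and touch neither the finished rivets, the box nor the things lying around it.

Things in the scene. Friction and masses are not known exactly. Their poses are not given: they have to be found in the camera images.
- junction_box: blue box, grey cover 176 x 256 mm, clamped in a plywood nest board 240 x 430 x 12 mm with red-handled toggle clamps at its y ends; all fixed. Origin under the board's centre, x along the short side, y the long side, z up. Flat cover top, 72 mm above the origin. Six push rivets on it at x -62 and 62, y -98, 0 and 98 mm, in changing order; nothing on the nest stands higher than these
- yellow_rivet: the rivet whose yellow plunger still stands up: round black flange 24 mm in diameter, 3 mm thick. Origin at the centre of the flange's underside, on the box cover; z up
- yellow_crown (a point): centre of the flat crown (top) of the yellow plunger that stands up. Plunger: yellow head 15 mm in diameter and 3.5 mm thick on a white stem 10 mm in diameter. The crown starts 18 to 21 mm above the cover and is 5 mm above the cover (2 mm above the flange) when the plunger is fully home
- yellow_plunger (a joint): how far that plunger is pressed in, m: starts at 0.002 to 0.005, 0.018 is fully home against a hard stop. It slides straight down, resists with a steady 7 N or so, and stays where it is left
- red_rivet: the rivet whose red plunger stands up, to be left so: round black flange 24 mm in diameter, 3 mm thick. Origin at the centre of the flange's underside, on the box cover; z up
- red_crown (a point): centre of the crown of the red plunger; same sizes as the yellow one, 18 to 21 mm above the cover; it would go in just as easily if pressed
- red_plunger (a joint): how far the red plunger is pressed in, m: starts at 0.002 to 0.005 and must stay there
- seated_1: a finished rivet, yellow plunger already home (crown 5 mm above the cover): round black flange 24 mm in diameter, 3 mm thick. Origin at the centre of the flange's underside, on the box cover; z up
- seated_2: a finished rivet, yellow plunger already home (crown 5 mm above the cover): round black flange 24 mm in diameter, 3 mm thick. Origin at the centre of the flange's underside, on the box cover; z up
- seated_3: a finished rivet, yellow plunger already home (crown 5 mm above the cover): round black flange 24 mm in diameter, 3 mm thick. Origin at the centre of the flange's underside, on the box cover; z up
- seated_4: a finished rivet, yellow plunger already home (crown 5 mm above the cover): round black flange 24 mm in diameter, 3 mm thick. Origin at the centre of the flange's underside, on the box cover; z up
- rivet_cup: blue plastic cup of spare rivets, 50 mm wide at the rim, 45 mm high, standing loose on the nest board. Origin at the centre of its underside
- pin_block: white plastic block 45 x 45 x 16 mm with three black pins (27 mm high in all), loose on the nest board. Origin at the centre of its underside
- canister: white wipes canister, 80 mm diameter, 200 mm high, standing loose. Origin at the centre of its underside
- tape_roll: tan roll of tape lying flat, 100 mm diameter, 36 mm high. Origin at the centre of its underside
- label_roll: white roll of labels lying flat, 124 mm diameter, 40 mm high. Origin at the centre of its underside
- steel_plate: dark steel plate lying flat, 85 x 115 x 6 mm, two holes. Origin at the centre of its underside
- tube_lamp: grey and black tubular hand lamp lying along its y axis, about 345 mm long, 48 mm high. Origin at the centre of its underside
- rivet_gun: red air rivet gun standing on its round base, 86 mm wide, 227 mm high, nose toward its -x. Origin at the centre of its underside

How it is judged:
By the outcome, as a careful person would: the job done as asked, in the order asked, and still so for the second after the job is handed in, with the robot touching nothing.
It also fails if it takes over 32 s, if anything falls off the work surface, if the arm or the gripper's body presses on something with over 40 N, if the wrist force passes 120 N, or if a joint passes its speed limit or range.

### The arm

A 6-joint arm with a two-finger parallel gripper is mounted at the origin on the work surface. World frame = base frame: x ahead of the robot, y to its left, z up, the work surface at z = 0. Lengths are in m, angles in rad, forces in N, time in s.
With the tool pointing down it reaches from about 0.35 to 0.725 m from the base axis. Payload 6 kg.
Tool frame: the origin (TCP) lies between the finger pads; the fingertips stand 14 mm ahead of it and the grasp point (between the pads) lies 5 mm behind it (robot.tip_reach is the distance from the TCP to the fingertips, in m); z points along the fingers, y is the line along which they close (so a half turn about z gives the same grasp; the last joint's range is limited). The gripper opens to 85 mm and grips with 20 to 120 N. Pads are 22 mm wide; open, the fingers measure 114 mm over their backs; the gripper's body (76 mm by 85 mm) begins 54 mm behind the grasp point. The pads swing forward as they close: fully open they stand 13 mm farther back than shut.
Start: joints at [-0.781, 0.04, 0.085, 0, -1.615, -0.334], TCP at [0.264, -0.539, 0.216] pointing down, gripper open.
Joint ranges: [-2.56, 2.56], [-1.29, 2.01], [-1.08, 1.49], [-3.29, 1.98], [-2.81, -0.18], [-2.99, 2.99]. Speed limits (rad/s): [2.57, 2.57, 3.01, 3.14, 3.14, 3.14].

### API

Orientations are given as a unit quaternion [x, y, z, w].
In Python, from workcell import telemetry, cams, robot, spotter gives the robot as it stands.
- The arm moves only by the tool jog_arm, never from a script. Its argument "motion" is a list of rows, each a list of 7 numbers: the shift along the tool's x, y, z in mm, then the turn, a rotation vector about the tool's x, y, z in degrees, then the closure, from 0 (fully open) to 1 (shut). In form: [[x, y, z, wx, wy, wz, hand], ...]. A call has 1 to 8 rows; each row is the pose to reach, as a shift and turn from the pose commanded when the call began, along the tool's axes at that moment; what a row does not reach only later rows make up. A row lasts 1/10 s, in which the tool goes at most 50 mm and 8.59 degrees, less where a joint would pass 70% of its speed; a pose out of reach is approached as far as the arm can. A call with a gripper value outside its range is refused whole. The fingers move at their own pace and stop on an object; "grip_force" is the grip in N (left out, the last holds). Time passes only in rows, so rows that repeat a pose let the fingers close. It gives the time, the measured TCP pose, the force, the opening and the grip force at its end, in the units of the state.
- telemetry.observe(): the state, without advancing time (a new reading comes with each control period).
- cams.read_camera(name): name is "scene" or "top"; returns a dict with "frame" (480x640x3 uint8, blue, green, red), "z_map" (480x640 float32, m along the optical axis (not along the pixel's ray), 0 where there is no reading), "fovy" (degrees; the focal length in pixels is half the picture's height over the tangent of half this angle, whatever the lens; pixels are square), "cx", "cy" (the principal point, pixels), "extrinsics" (4x4, takes a point from camera to world coordinates). Camera axes: x right, y down, z forward; pixel columns grow to the right and rows downward; lengths in m; the calibration is good to about 2 mm. A picture is of the moment at which its call begins.
- robot.sign_off(): hands the job in; it is judged then, once.
Trained networks look in a picture, given as the dict that the camera call returned (one of the last four; its "shot" number tells which), for a name from the list of things; names that differ only in an ending like _2 or _b are one class to them, and where a whole thing is asked for, a point or a joint stands for the part that bears it (a point fixed in the world has none). Each returns a list of dicts, best first, with "p" (0 to 1); they miss things now and then, are a little off and sometimes report something else, mostly with a low value. They report only what shows in the picture. A call takes as long as a camera call.
- spotter.look_for(picture, label): "position" ([x, y, z] in m, in world coordinates, good to about 4 mm: the middle of the surface that is visible of it).
- spotter.masks_of(picture, label): "region" (480x640 bool, what is visible of it).
The state is a dict: "t": time; "joint_pos": joint angles; "joint_velocities": joint speeds; "joint_efforts": joint torques, N m; "eef_pos": TCP position; "eef_rot": TCP orientation; "contact_force": force on the tool from outside, world axes, zero at the start; "ft_torque": the same for the moment, N m; "grip_width": finger opening in m; "gripper_force": force on a finger pad.
Only numpy, scipy, OpenCV 4.12 (cv2) and the standard library are available. Lean on these libraries where they do the work, as an engineer would, in place of code of your own. Each camera call takes 0.05 s, during which the arm holds its last target. There are 200 camera calls.

## Working session

There is one attempt and no reset: what is moved stays moved. The work goes in short steps, Python scripts to look and compute and a tool call to move; the robot and the scene stay as the last step left them, time stands still between calls to the robot, and variables do not carry over. Pictures are saved under pics/ and viewed, at most 10 in all, crops included, and the job is handed in when it is done.

Besides the shell and the picture viewer there is one more tool, called after "Emit:" in YAML: its name, and indented under it one key for each argument. jog_arm: Moves the arm, as the interface text tells. Its arguments: {"type":"object","properties":{"motion":{"type":"array"},"grip_force":{"type":"number"}},"required":["motion"]}

```bash
mkdir -p pics; cat > h.py <<'E'
import numpy as np, cv2
from workcell import telemetry, cams, robot, spotter
def world(p):
    d=p["z_map"];f=240/np.tan(np.radians(p["fovy"]/2))
    v,u=np.mgrid[:480,:640]
    c=np.stack([(u-p["cx"])/f*d,(v-p["cy"])/f*d,d],-1)
    E=np.array(p["extrinsics"]);w=c@E[:3,:3].T+E[:3,3];w[d==0]=np.nan
    return w
E
python3 - <<'E'
from h import *
s=telemetry.observe();print(s["t"],s["eef_pos"],s["eef_rot"],s["grip_width"],robot.tip_reach)
for n in("top","scene"):
    p=cams.read_camera(n);cv2.imwrite(f"pics/{n}1.png",p["frame"]);np.save(n+"w.npy",world(p))
    print(n,p["extrinsics"][:3])
    for l in("yellow_crown","red_crown","yellow_rivet","red_rivet","seated_1","junction_box"):
        print(l,[(np.round(r["position"],4).tolist(),round(r["p"],2)) for r in spotter.look_for(p,l)][:6])
E
```

```text
0.0 [ 0.26403733 -0.53840252  0.21458803] [-2.25930644e-01  9.74143006e-01  8.33012107e-04 -2.31687172e-04] 0.08523246355702527 0.014
top [[-0.00500015 -0.99363217  0.1125616   0.45769359]
 [-0.99998466  0.0046999  -0.00293256  0.02356117]
 [ 0.00238486 -0.11257454 -0.99364042  1.29245021]]
yellow_crown [([0.6256, 0.0282, 0.0754], 0.45)]
red_crown [([0.5953, 0.1198, 0.0797], 0.65)]
yellow_rivet [([0.6238, -0.4533, 0.2174], 0.69), ([0.596, 0.1236, 0.0817], 0.48)]
red_rivet [([0.4791, 0.0991, 0.0776], 0.62)]
seated_1 [([0.6231, -0.4528, 0.2167], 0.63), ([0.6277, 0.0308, 0.0749], 0.52), ([0.643, -0.0634, 0.0815], 0.51), ([0.5228, -0.0867, 0.0771], 0.39)]
junction_box [([0.5577, 0.013, 0.0525], 0.79), ([0.6543, 0.4079, 0.1908], 0.15)]
scene [[ 0.37142027  0.77655629 -0.50892761  1.25474314]
 [ 0.92835375 -0.30213452  0.21650416 -0.26420207]
 [ 0.01436307 -0.55287889 -0.83313782  1.1821805 ]]
yellow_crown []
red_crown []
yellow_rivet []
red_rivet [([0.4797, 0.0962, 0.0797], 0.44)]
seated_1 [([0.5016, -0.0, 0.08], 0.56), ([0.6436, -0.0632, 0.0791], 0.51), ([0.5232, -0.0949, 0.0828], 0.51), ([0.6226, 0.0335, 0.08], 0.48)]
junction_box [([0.5981, -0.0061, 0.0493], 0.67)]
```

```bash
python3 - <<'E'
import cv2,numpy as np
for n in("top","scene"):
    w=np.load(n+"w.npy");m=(w[...,0]>.4)&(w[...,0]<.72)&(abs(w[...,1])<.18)&(w[...,2]>.04)
    v,u=np.where(m);print(n,u.min(),u.max(),v.min(),v.max())
    im=cv2.imread(f"pics/{n}1.png")[max(v.min()-10,0):v.max()+10,max(u.min()-10,0):u.max()+10]
    k=min(800/im.shape[1],600/im.shape[0]);cv2.imwrite(f"pics/{n}1c.png",cv2.resize(im,None,fx=k,fy=k,interpolation=2));print(k)
w=np.load("topw.npy")
for x,y in[(.6256,.0282),(.5953,.1198),(.4791,.0991),(.5016,0),(.643,-.0634),(.5228,-.09)]:
    for n in("top","scene"):
        w=np.load(n+"w.npy");d=np.hypot(w[...,0]-x,w[...,1]-y)
        z=w[(d<.02)][:,2];hi=w[(d<.02)&(w[...,2]>np.nanpercentile(z,50)+.008)]
        print(n,x,y,np.round(np.nanpercentile(z,[10,50,90,98]),4),len(hi),hi.mean(0).round(4) if len(hi) else "")
E
```

```text
top 261 405 192 312
4.285714285714286
scene 248 382 179 318
3.7735849056603774
top 0.6256 0.0282 [0.0724 0.0758 0.0799 0.0821] 0 
scene 0.6256 0.0282 [0.0468 0.0764 0.0812 0.0835] 2 [0.6234 0.0306 0.0869]
top 0.5953 0.1198 [0.072  0.0756 0.0921 0.0962] 30 [0.5999 0.1246 0.0938]
scene 0.5953 0.1198 [0.0735 0.077  0.094  0.0977] 26 [0.6012 0.1241 0.095 ]
top 0.4791 0.0991 [0.0721 0.0753 0.0931 0.0959] 29 [0.4793 0.0972 0.0941]
scene 0.4791 0.0991 [0.0739 0.0781 0.0945 0.0969] 30 [0.4799 0.0963 0.094 ]
top 0.5016 0 [0.0718 0.0753 0.0792 0.0814] 1 [ 0.5061 -0.007   0.0846]
scene 0.5016 0 [0.0734 0.0769 0.0815 0.0833] 0 
top 0.643 -0.0634 [0.0718 0.0755 0.0794 0.0828] 2 [ 0.6475 -0.068   0.0839]
scene 0.643 -0.0634 [0.0736 0.0766 0.0807 0.0841] 1 [ 0.6467 -0.0718  0.0867]
top 0.5228 -0.09 [0.0718 0.0752 0.0791 0.0818] 0 
scene 0.5228 -0.09 [0.0745 0.0776 0.0812 0.0824] 0
```

View pics/top1.png

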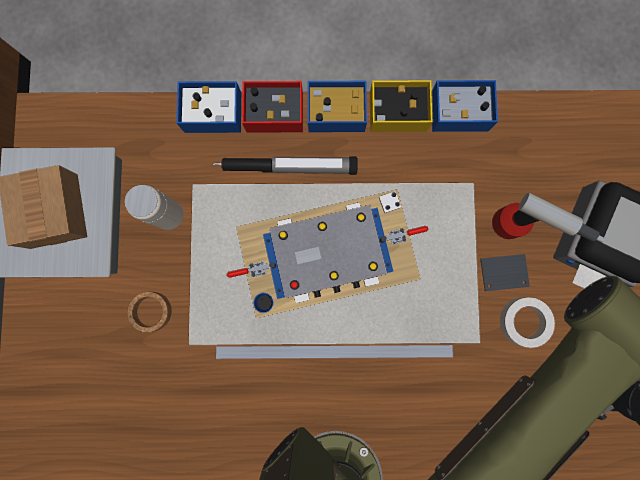

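View pics/scene1c.png

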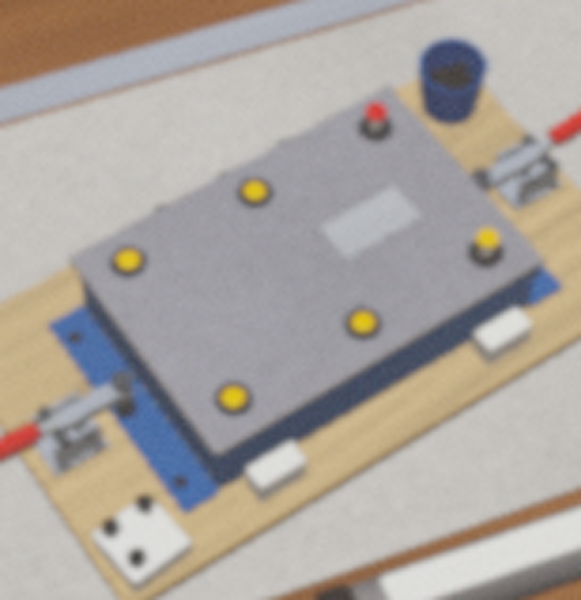

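View pics/top1c.png

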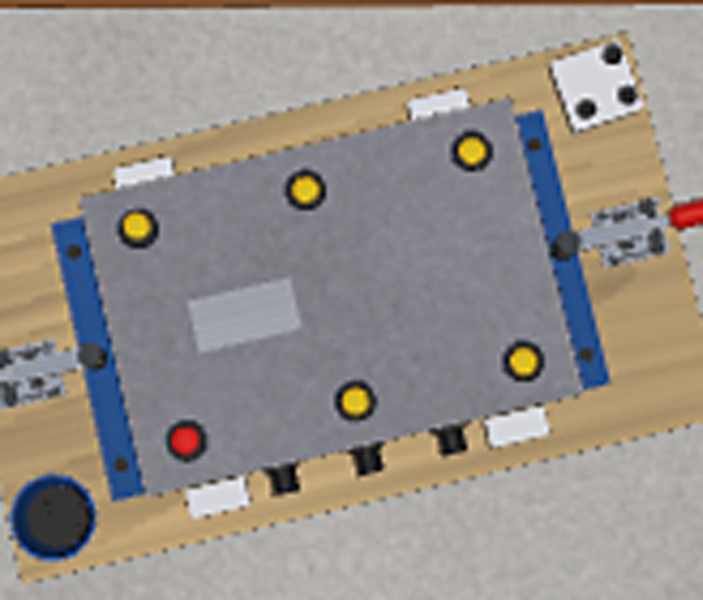

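The scene crop shows the standing yellow plunger at crop pixel (487,240) and the standing red one at (376,113). In the top crop these are at (138,228) and (187,440). Their depth heights of about 94 mm and 124 mm spacing match the layout. I'll refine the position with a fit of all six rivets.

```bash
python3 - <<'E'
from h import *
from scipy.spatial.transform import Rotation as R
s=telemetry.observe();C=[]
for n,k,u0,v0 in(("top",4.2857,251,182),("scene",3.7736,238,169)):
    w=np.load(n+"w.npy");im=cv2.imread(f"pics/{n}1.png");hsv=cv2.cvtColor(im,cv2.COLOR_BGR2HSV)
    h,sa,va=[hsv[...,i].astype(int) for i in range(3)]
    m=(sa>150)&(va>90)&((h<35)|(h>170))&(w[...,2]>.066)&(w[...,2]<.11)&(abs(w[...,1])<.2)&(w[...,0]<.72)&(w[...,0]>.42)
    N,L,st,ce=cv2.connectedComponentsWithStats(m.astype(np.uint8))
    for i in range(1,N):
        if st[i,4]>8: q=w[L==i];print(n,st[i,4],np.median(h[L==i]),ce[i].round(1),np.nanmean(q,0).round(4),"zmed",np.nanmedian(q[:,2]).round(4));C.append(np.nanmean(q,0)[:2])
C=np.array(C);r=np.array([.6005,.1243]);t=np.radians(12.8)
G=np.array([[x,y] for x in(-.062,.062) for y in(-.098,0,.098)])
c0=np.array([.562,.013])
for _ in range(5):
    rot=np.array([[np.cos(t),-np.sin(t)],[np.sin(t),np.cos(t)]]);P=G@rot.T+c0
    d=np.linalg.norm(C[:,None]-P[None],axis=2);j=d.argmin(1);ok=d.min(1)<.02
    A=G[j[ok]];B=C[ok];a=A-A.mean(0);b=B-B.mean(0)
    t=np.arctan2((a[:,0]*b[:,1]-a[:,1]*b[:,0]).sum(),(a*b).sum());rot=np.array([[np.cos(t),-np.sin(t)],[np.sin(t),np.cos(t)]]);c0=B.mean(0)-rot@A.mean(0)
P=G@rot.T+c0;print(np.degrees(t),c0,d.min(1).round(4));print(P.round(4))
y=P[np.linalg.norm(P-r,axis=1).argmin()]
print("shift mm to tcp z .125",R.from_quat(s["eef_rot"]).inv().apply(np.r_[y,.125]-s["eef_pos"])*1000)
E
```

```text
top 32 24.0 [360.5 216.5] [ 0.6445 -0.0659  0.079 ] zmed 0.0789
top 34 24.0 [321.9 225.7] [0.6222 0.0291 0.0786] zmed 0.0786
top 31 24.0 [282.5 234.4] [0.5995 0.1244 0.0927] zmed 0.0933
top 33 24.0 [372.7 265.9] [ 0.5232 -0.094   0.0784] zmed 0.0787
top 34 24.0 [333.5 275. ] [0.5014 0.0014 0.0788] zmed 0.0789
top 35 1.0 [293.8 284.4] [0.479  0.0969 0.0909] zmed 0.0935
scene 23 24.0 [305.2 219.1] [5.019e-01 5.000e-04 8.100e-02] zmed 0.0813
scene 14 25.0 [366.5 231.7] [0.6005 0.1225 0.0948] zmed 0.0941
scene 22 24.5 [271.6 237.3] [ 0.5233 -0.095   0.0806] zmed 0.0807
scene 26 24.5 [333.5 254. ] [0.6225 0.0273 0.0808] zmed 0.0811
scene 27 25.0 [299.4 273.9] [ 0.6446 -0.0677  0.081 ] zmed 0.0807
12.929962995480906 [0.56184641 0.01465851] [0.0012 0.0006 0.0009 0.0007 0.0006 0.0008 0.0005 0.0016 0.0002 0.0013
 0.0008]
[[ 0.5233 -0.0947]
 [ 0.5014  0.0008]
 [ 0.4795  0.0963]
 [ 0.6442 -0.067 ]
 [ 0.6223  0.0285]
 [ 0.6003  0.124 ]]
shift mm to tcp z .125 [-593.63262217  447.14646605   90.59510233]
```

Emit:
jog_arm:
  motion:
    - [-40,30,0,0,0,0,1]
    - [-80,60,0,0,0,0,1]
    - [-120,90,0,0,0,0,1]
    - [-160,120,0,0,0,0,1]
    - [-200,150,0,0,0,0,1]
    - [-240,180,0,0,0,0,1]
    - [-280,210,0,0,0,0,1]
    - [-320,240,0,0,0,0,1]
  grip_force: 40

```text
t: 1.5
eef_pos: [0.4463, -0.1804, 0.2161]
eef_rot: [-0.226, 0.974, -0.0, 0.001]
contact_force: [1.4, -0.2, -0.3]
grip_width: -0.0002
gripper_force: 0.0
```

Emit:
jog_arm:
  motion:
    - [-40,30,0,0,0,0,1]
    - [-80,60,0,0,0,0,1]
    - [-120,90,0,0,0,0,1]
    - [-160,120,0,0,0,0,1]
    - [-200,150,0,0,0,0,1]
    - [-240,180,0,0,0,0,1]
    - [-274,207,0,0,0,0,1]
    - [-274,207,0,0,0,0,1]

```text
t: 2.3
eef_pos: [0.6014, 0.1283, 0.213]
eef_rot: [-0.228, 0.974, 0.0, -0.002]
contact_force: [0.5, -0.2, -0.2]
grip_width: -0.0
gripper_force: 0.0
```

```bash
cat > m.py <<'E'
from h import *
from scipy.spatial.transform import Rotation as R
s=telemetry.observe()
print(s["t"],s["eef_pos"],s["eef_rot"],s["grip_width"],s["contact_force"],s["joint_velocities"].round(3))
print(R.from_quat(s["eef_rot"]).inv().apply(np.array([.6003,.124,.115])-s["eef_pos"])*1000)
E
python3 m.py
```

```text
2.3 [0.60137378 0.12830108 0.21296784] [-2.27807778e-01  9.73704588e-01  1.84318711e-05 -1.72949482e-03] -4.3601150574632466e-05 [ 0.47662229 -0.23678784 -0.24000545] [-0.05  -0.062 -0.048  0.011 -0.02   0.037]
[ 2.54129267 -3.45900284 97.97411286]
```

Emit:
jog_arm:
  motion:
    - [0,0,30,0,0,0,1]
    - [0,0,60,0,0,0,1]
    - [0,0,85,0,0,0,1]
    - [0,0,85,0,0,0,1]
    - [0,0,85,0,0,0,1]
    - [0,0,85,0,0,0,1]

```text
t: 2.9
eef_pos: [0.6017, 0.1241, 0.1331]
eef_rot: [-0.226, 0.974, 0.0, 0.002]
contact_force: [0.4, 0.2, 0.5]
grip_width: 0.0001
gripper_force: 0.0
```

```bash
cat >> m.py <<'E'
import sys
if len(sys.argv)>1:
    p=cams.read_camera("scene");cv2.imwrite("pics/"+sys.argv[1],cv2.resize(p["frame"][170:290,290:450],None,fx=5,fy=5,interpolation=2))
E
python3 m.py a.png
```

```text
2.9 [0.60167969 0.12412346 0.1330876 ] [-2.25871869e-01  9.74155605e-01  6.78150304e-05  1.65854114e-03] 0.00012397098486148834 [0.42007028 0.20761857 0.49500273] [-0.001 -0.002  0.003 -0.003  0.005 -0.002]
[ 1.35223672  0.50745593 18.08297391]
```

View pics/a.png

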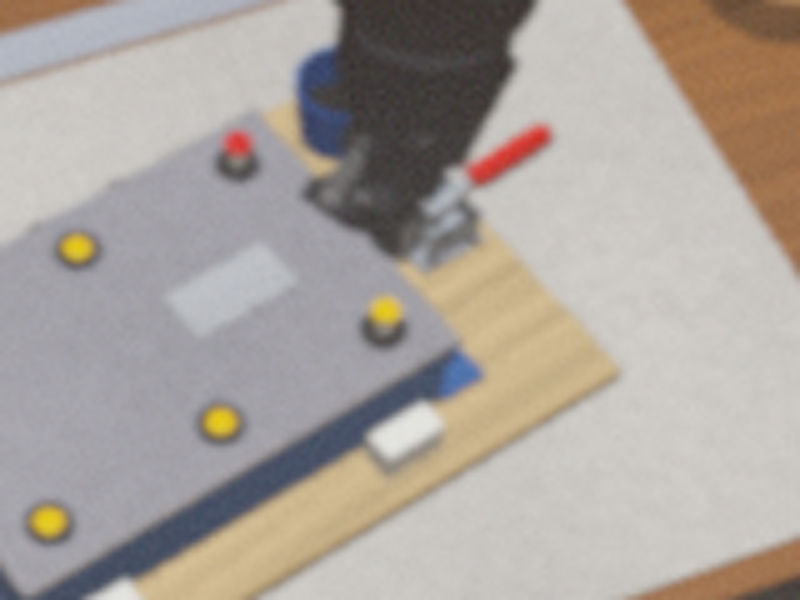

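The tool's lowest dark part sits at crop pixel (395,250), and the standing yellow crown is at (387,310). I'll project the expected tip position to check it against the picture.

```bash
python3 - <<'E'
from h import *
p=cams.read_camera("scene");w=world(p)
E=np.linalg.inv(p["extrinsics"]);f=240/np.tan(np.radians(p["fovy"]/2))
im=cv2.resize(p["frame"][150:250,310:430],None,fx=6,fy=6,interpolation=2)
im=cv2.convertScaleAbs(im,alpha=1.6,beta=25)
for q,c in(((.6017,.1241,.1191),(0,255,0)),((.6017,.1241,.1331),(255,0,255)),((.6017,.1241,.192),(255,255,0)),((.6003,.124,.091),(255,0,0))):
    a=E[:3,:3]@q+E[:3,3];u,v=p["cx"]+f*a[0]/a[2],p["cy"]+f*a[1]/a[2];print(q,u,v)
    cv2.circle(im,(int((u-310)*6),int((v-150)*6)),4,c,-1)
cv2.imwrite("pics/b.png",im)
d=np.hypot(w[...,0]-.6017,w[...,1]-.1241);m=(d<.1)&(w[...,2]>.105)
for lo in np.arange(.105,.2,.008):
    q=w[m&(w[...,2]>=lo)&(w[...,2]<lo+.008)];print(round(lo,3),len(q),q.mean(0).round(4) if len(q) else "", (np.ptp(q,0).round(3) if len(q) else ""))
E
```

```text
(0.6017, 0.1241, 0.1191) 368.1172950876091 226.1257593197298
(0.6017, 0.1241, 0.1331) 368.5905606054336 222.71819671294548
(0.6017, 0.1241, 0.192) 370.67907277083333 207.68068459639852
(0.6003, 0.124, 0.091) 366.9188006710984 232.35444918652277
0.105 0  
0.113 0  
0.121 0  
0.129 0  
0.137 0  
0.145 3 [0.6127 0.1236 0.152 ] [0.002 0.006 0.001]
0.153 17 [0.6108 0.1222 0.1586] [0.011 0.022 0.007]
0.161 19 [0.6104 0.1195 0.1656] [0.013 0.026 0.007]
0.169 13 [0.6115 0.1241 0.1733] [0.012 0.026 0.005]
0.177 12 [0.6125 0.1244 0.1806] [0.008 0.018 0.007]
0.185 11 [0.6127 0.1272 0.1895] [0.009 0.021 0.008]
0.193 33 [0.6107 0.1255 0.1976] [0.03  0.055 0.008]
```

View pics/b.png

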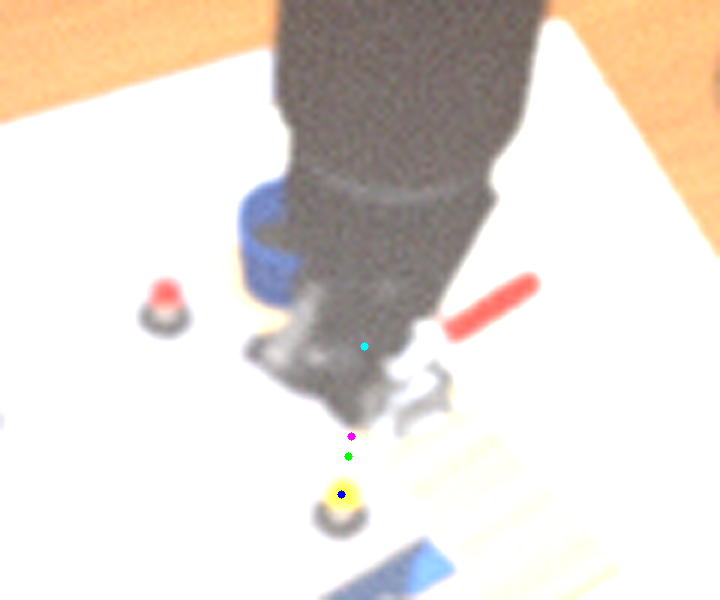

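Emit:
jog_arm:
  motion:
    - [0,0,8,0,0,0,1]
    - [0,0,14,0,0,0,1]
    - [0,0,20,0,0,0,1]
    - [0,0,20,0,0,0,1]
    - [0,0,20,0,0,0,1]

```text
t: 3.5
eef_pos: [0.6006, 0.124, 0.1103]
eef_rot: [-0.226, 0.974, -0.0, -0.0]
contact_force: [-0.3, -0.8, -0.1]
grip_width: -0.0
gripper_force: 0.0
```

```bash
python3 m.py c.png; python3 - <<'E'
from h import *
for n in("scene","top"):
    p=cams.read_camera(n);w=world(p);d=np.hypot(w[...,0]-.602,w[...,1]-.124)
    for lo in np.arange(.09,.16,.007):
        q=w[(d<.04)&(w[...,2]>=lo)&(w[...,2]<lo+.007)];print(n,round(lo,3),len(q),q.mean(0).round(4) if len(q) else "")
E
```

```text
3.5 [0.60060934 0.12402536 0.11029302] [-2.25963888e-01  9.74135625e-01 -1.23771416e-04 -2.99144352e-04] -4.254890605216326e-05 [-0.32959511 -0.76391645 -0.05928543] [-0.001 -0.006  0.012  0.002 -0.002  0.001]
[ 0.29191972  0.11291726 -4.70680368]
scene 0.09 21 [0.6014 0.1238 0.0946]
scene 0.097 5 [0.6007 0.1251 0.0977]
scene 0.104 0 
scene 0.111 0 
scene 0.118 0 
scene 0.125 3 [0.6098 0.1253 0.1298]
scene 0.132 12 [0.61   0.1214 0.1364]
scene 0.139 17 [0.6093 0.1192 0.1428]
scene 0.146 13 [0.6108 0.1238 0.149 ]
scene 0.153 12 [0.611  0.1245 0.1555]
top 0.09 0 
top 0.097 0 
top 0.104 0 
top 0.111 0 
top 0.118 0 
top 0.125 0 
top 0.132 0 
top 0.139 0 
top 0.146 0 
top 0.153 0
```

View pics/c.png

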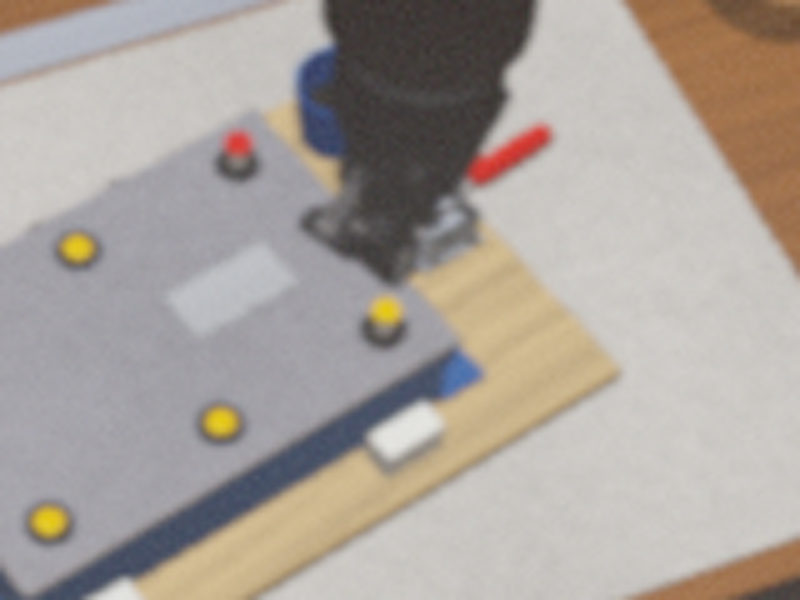

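The picture shows the tip clear above the yellow crown at (387,310), apparently higher than the nominal reach. I'll feel for contact in small steps.

Emit:
jog_arm:
  motion:
    - [0,0,2,0,0,0,1]
    - [0,0,4,0,0,0,1]
    - [0,0,6,0,0,0,1]
    - [0,0,8,0,0,0,1]
    - [0,0,8,0,0,0,1]

```text
t: 4.15
eef_pos: [0.6005, 0.1241, 0.102]
eef_rot: [-0.226, 0.974, 0.0, -0.0]
contact_force: [0.3, 0.1, 0.2]
grip_width: 0.0003
gripper_force: 0.0
```

```bash
python3 m.py; python3 - <<'E'
from h import *
p=cams.read_camera("scene");w=world(p)
for v in range(204,246,2): print(v,[("%3d,%3d,%3d"%tuple((w[v,u]*1000-[600,124,0]).round())) if w[v,u,0]==w[v,u,0] else "-" for u in range(350,388,4)])
E
```

```text
4.15 [0.60047757 0.12406666 0.10204082] [-2.25944303e-01  9.74140137e-01  4.38605286e-06 -4.05810928e-04] 0.0002953194298547757 [0.27443624 0.0921857  0.17050636] [-0.001 -0.005  0.007  0.002 -0.004 -0.002]
[  0.19900767   0.02079956 -12.95902555]
204 ['-105,  1, 76', '-143, 33, 14', '  9,-38,233', ' 19,-33,242', ' 28,-28,251', ' 31,-20,251', ' 35,-13,253', ' 40, -6,256', ' -4, 32,183', '-83, 94, 59']
206 ['-97, -3, 79', '-94,  7, 78', ' 14,-40,233', ' 18,-32,234', ' 24,-25,238', ' 17,-12,223', ' 20, -3,222', ' 14, 11,208', ' -1, 31,180', '-78, 93, 57']
208 ['-92, -4, 77', '-90,  6, 75', ' 15,-40,226', ' 24,-35,235', ' 29,-27,237', ' 21,-13,220', ' 24, -5,221', ' 15, 12,201', ' -2, 32,171', '-108,113,  2']
210 ['-86, -7, 78', '-84,  3, 75', ' 17,-40,222', ' 25,-35,229', ' 25,-25,224', ' 18,-11,209', ' 25, -4,214', ' 10, 15,187', '-76, 81, 47', '-101,110,  3']
212 ['-85, -7, 70', '-78,  1, 75', ' 24,-43,224', ' 25,-34,221', ' 24,-24,215', ' 16, -9,198', ' 21, -1,201', '-76, 70, 45', '-72, 80, 44', '-71, 91, 41']
214 ['-74,-12, 78', ' 18,-50,213', ' 26,-44,221', ' -3,-18,171', '  6,-12
[... 1706 characters left out ...]
 82', '  8,  6, 83', '  6, 18, 74', ' 10, 27, 75', '-18, 57, 20', '-17, 68, 15']
238 [' -7,-41, 79', ' -4,-31, 77', '  0,-23, 78', '  3,-13, 76', '  7, -4, 78', ' 11,  4, 79', ' 16, 13, 81', ' 16, 24, 75', ' 19, 33, 75', '-11, 65, 16']
240 [' -3,-43, 77', '  3,-35, 81', '  5,-25, 77', '  8,-15, 76', ' 10, -5, 74', ' 14,  3, 75', ' 18, 12, 76', ' 22, 21, 76', ' -8, 53, 17', ' -7, 64, 12']
242 ['  1,-44, 73', '  5,-35, 74', '  8,-26, 73', ' 14,-18, 77', ' 17, -9, 76', ' 18,  2, 73', ' 21, 12, 71', ' 17, 25, 59', ' -3, 50, 17', '  2, 59, 18']
244 ['  8,-47, 76', '  9,-37, 72', ' 15,-29, 77', ' 17,-19, 74', ' 22,-11, 76', ' 26, -2, 76', ' 19, 13, 59', ' 16, 27, 47', '  1, 49, 14', '  6, 57, 16']
```

Emit:
jog_arm:
  motion:
    - [0,0,2,0,0,0,1]
    - [0,0,4,0,0,0,1]
    - [0,0,6,0,0,0,1]
    - [0,0,6,0,0,0,1]
    - [0,0,6,0,0,0,1]

```text
t: 4.7
eef_pos: [0.6007, 0.1241, 0.0965]
eef_rot: [-0.226, 0.974, -0.0, -0.0]
contact_force: [-0.5, -0.3, 0.2]
grip_width: -0.0003
gripper_force: 0.0
```

Emit:
jog_arm:
  motion:
    - [0,0,2,0,0,0,1]
    - [0,0,4,0,0,0,1]
    - [0,0,6,0,0,0,1]
    - [0,0,8,0,0,0,1]
    - [0,0,8,0,0,0,1]

```text
t: 5.2
eef_pos: [0.6005, 0.1241, 0.0881]
eef_rot: [-0.226, 0.974, 0.0, -0.0]
contact_force: [-0.2, -0.5, -0.0]
grip_width: 0.0001
gripper_force: 0.0
```

```bash
python3 m.py d.png
```

```text
5.2 [0.60049295 0.1240772  0.08809209] [-2.25930153e-01  9.74143434e-01  1.09176297e-05 -3.70011368e-04] 7.096725601688636e-05 [-0.15736145 -0.53883292 -0.04692039] [-0.    -0.002  0.007  0.003 -0.004 -0.001]
[ 2.26497322e-01  2.06851075e-02 -2.69077531e+01]
```

View pics/d.png

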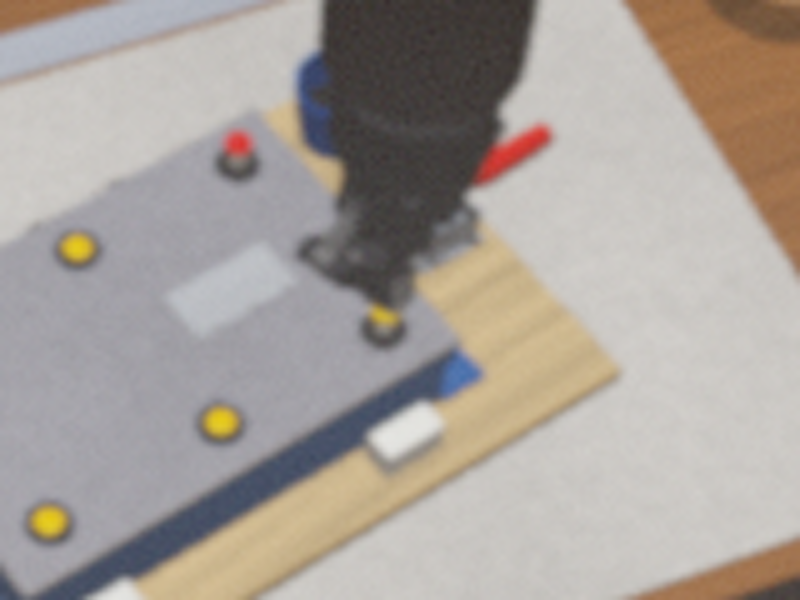

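The picture shows the tip's near corner at (400,305), just above and slightly right of the yellow crown at (385,315), with no contact yet. I'll measure the tip shape relative to the plunger axis.

```bash
python3 - <<'E'
from h import *
from scipy.spatial.transform import Rotation as R
s=telemetry.observe();r=R.from_quat(s["eef_rot"]).inv()
W=np.mean([world(cams.read_camera("scene")) for _ in range(5)],0)
p=cams.read_camera("scene");g=p["frame"].max(2).astype(int)
q=r.apply((W-[.6003,.124,s["eef_pos"][2]]).reshape(-1,3)).reshape(480,640,3)*1000
print("tool x,y,z rel axis; brightness")
for v in range(218,236): print(v,["%3d,%3d,%3d;%3d"%(*q[v,u].round(),g[v,u]) if abs(q[v,u,0])<60 and q[v,u,2]<5 else "-" for u in range(360,378,2)])
E
```

```text
tool x,y,z rel axis; brightness
218 [' -5,-44,-112; 76', '  9,-15,-69; 72', '  5,-13,-71; 72', ' -3,-16,-81; 70', ' -8,-16,-85; 71', '-14,-17,-93; 65', '-17,-14,-92; 71', '-18, -6,-85; 69', '-13, 10,-63; 92']
219 [' -4,-42,-105; 90', '  6,-19,-72; 81', '  3,-16,-71; 78', '  1,-11,-68; 78', ' -8,-16,-82; 72', '-14,-17,-89; 74', '-17,-13,-88; 69', '-13,  2,-68; 76', '-14,  9,-62; 99']
220 [' -6,-44,-105;105', '  3,-22,-74; 97', '  1,-17,-70; 78', ' -2,-14,-71; 79', ' -9,-16,-79; 70', '-15,-17,-85; 70', '-17,-13,-83; 85', '-12,  4,-62; 92', '-']
221 [' -7,-45,-103;106', '-11,-42,-103;103', ' -1,-21,-73; 83', ' -4,-16,-70; 80', ' -9,-16,-75; 70', '-14,-15,-78; 72', '-13, -5,-67;102', '-13,  3,-59;117', '-']
222 ['-10,-49,-105; 87', '-12,-45,-104; 91', ' -4,-24,-74; 80', ' -6,-19,-71; 76', ' -9,-15,-70; 71', '-13,-13,-71; 68', '-13, -4,-62;109', ' -8, 11,-42;133', '-']
223 ['-13,-52,-108; 76', '-13,-44,-100; 78', '-10,-33,-85; 74', ' -8,-22,-72; 67', ' -9,-15,-65; 70', '-12,-11,-65; 76', '-12, -2,-55;100', '-', '-']
224 ['-12,-52,-103; 67', '-', '-12,-36,-87; 68', '-12,-27,-78; 71', ' -9,
[... 569 characters left out ...]
37; 83', '-11, -6,-39;100', '-12,  1,-31;122', '-', '-']
229 ['-', '-', '  1,-13,-30; 95', ' -5,-14,-36; 68', ' -8,-10,-35; 91', '-12, -7,-35;104', '-12,  2,-27;128', '-', '-']
230 ['-', '-', '  0,-14,-27;126', ' -6,-14,-34; 87', ' -7, -8,-28; 90', '-11, -5,-28;110', '-', '-', '-']
231 ['-', '-', '-', ' -6,-14,-30;139', ' -8, -8,-25;111', '-12, -6,-26;128', '-', '-', '-']
232 ['-', '-', '-', '  1, -3, -6;188', ' -7, -6,-18;161', ' -6,  4, -7;144', '-', '-', '-']
233 ['-', '-', '-', ' -1, -6, -7;201', ' -4, -1, -5;189', '-', '-', '-', '-']
234 ['-', '-', '-', ' -2, -6, -5;181', ' -5, -2, -3;174', '-', '-', '-', '-']
235 ['-', '-', '-', ' -1, -4,  3;149', ' -5, -1,  3;135', '-', '-', '-', '-']
```

Emit:
jog_arm:
  motion:
    - [0,0,2,0,0,0,1]
    - [0,0,4,0,0,0,1]
    - [0,0,6,0,0,0,1]
    - [0,0,8,0,0,0,1]
    - [0,0,9,0,0,0,1]
    - [0,0,10,0,0,0,1]
    - [0,0,10,0,0,0,1]

```text
t: 6.25
eef_pos: [0.6008, 0.1241, 0.079]
eef_rot: [-0.226, 0.974, -0.0, 0.0]
contact_force: [-1.5, 0.3, 2.7]
grip_width: -0.0001
gripper_force: 1.3
```

Emit:
jog_arm:
  motion:
    - [0,0,1,0,0,0,1]
    - [0,0,2,0,0,0,1]
    - [0,0,3,0,0,0,1]
    - [0,0,4,0,0,0,1]
    - [0,0,4,0,0,0,1]

```text
t: 6.75
eef_pos: [0.6008, 0.1241, 0.0758]
eef_rot: [-0.226, 0.974, -0.0, 0.0]
contact_force: [-4.3, -0.3, 7.5]
grip_width: -0.0002
gripper_force: 3.0
```

```bash
python3 m.py e.png
```

```text
6.75 [0.60081765 0.12410199 0.07576062] [-2.26046428e-01  9.74116459e-01 -5.97160869e-05  3.63895241e-04] -0.00019300977920015024 [-4.31684998 -0.2721691   7.4906048 ] [ 0.     0.001 -0.    -0.002  0.     0.002]
[  0.48290829   0.12538127 -39.23975325]
```

View pics/e.png

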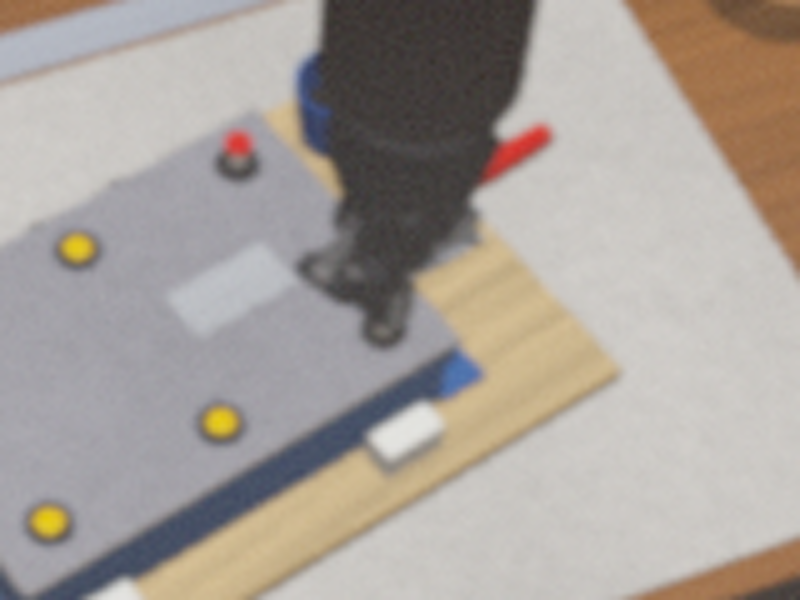

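The tip at (385,320) now covers the yellow crown, with about 7.5 N upward, which matches the plunger's resistance. I'll keep pressing slowly to the stop.

Emit:
jog_arm:
  motion:
    - [0,0,1,0,0,0,1]
    - [0,0,2,0,0,0,1]
    - [0,0,3,0,0,0,1]
    - [0,0,4,0,0,0,1]
    - [0,0,4,0,0,0,1]

```text
t: 7.3
eef_pos: [0.6008, 0.1241, 0.0718]
eef_rot: [-0.226, 0.974, -0.0, 0.0]
contact_force: [-3.6, 0.3, 6.3]
grip_width: -0.0003
gripper_force: 3.0
```

Emit:
jog_arm:
  motion:
    - [0,0,1,0,0,0,1]
    - [0,0,2,0,0,0,1]
    - [0,0,3,0,0,0,1]
    - [0,0,3,0,0,0,1]

```text
t: 7.7
eef_pos: [0.6008, 0.1241, 0.0688]
eef_rot: [-0.226, 0.974, -0.0, 0.0]
contact_force: [-4.2, 0.2, 5.6]
grip_width: 0.0003
gripper_force: 3.0
```

Emit:
jog_arm:
  motion:
    - [0,0,0.7,0,0,0,1]
    - [0,0,1.4,0,0,0,1]
    - [0,0,2,0,0,0,1]
    - [0,0,2,0,0,0,1]

```text
t: 8.1
eef_pos: [0.6008, 0.1241, 0.0668]
eef_rot: [-0.226, 0.974, -0.0, 0.0]
contact_force: [-3.7, -1.4, 5.8]
grip_width: 0.0002
gripper_force: 3.2
```

Emit:
jog_arm:
  motion:
    - [0,0,0.5,0,0,0,1]
    - [0,0,1,0,0,0,1]
    - [0,0,1,0,0,0,1]

```text
t: 8.4
eef_pos: [0.6008, 0.1241, 0.0659]
eef_rot: [-0.226, 0.974, -0.0, 0.0]
contact_force: [-3.4, -0.1, 6.5]
grip_width: 0.0001
gripper_force: 3.2
```

Emit:
jog_arm:
  motion:
    - [0,0,0.5,0,0,0,1]
    - [0,0,1,0,0,0,1]
    - [0,0,1,0,0,0,1]

```text
t: 8.7
eef_pos: [0.6008, 0.1241, 0.0649]
eef_rot: [-0.226, 0.974, -0.0, 0.0]
contact_force: [-3.2, 0.1, 6.8]
grip_width: -0.0001
gripper_force: 3.2
```

Emit:
jog_arm:
  motion:
    - [0,0,0.5,0,0,0,1]
    - [0,0,1,0,0,0,1]
    - [0,0,1,0,0,0,1]

```text
t: 9.0
eef_pos: [0.6009, 0.1241, 0.0644]
eef_rot: [-0.226, 0.974, -0.0, 0.001]
contact_force: [-5.8, -0.3, 8.5]
grip_width: -0.0002
gripper_force: 4.4
```

Force is starting to rise and the tool is lagging, so the stop is near.

Emit:
jog_arm:
  motion:
    - [0,0,0.5,0,0,0,1]
    - [0,0,1,0,0,0,1]
    - [0,0,1,0,0,0,1]

```text
t: 9.3
eef_pos: [0.601, 0.1241, 0.0643]
eef_rot: [-0.226, 0.974, -0.0, 0.001]
contact_force: [-7.8, -1.1, 12.2]
grip_width: -0.0005
gripper_force: 6.3
```

The tool stopped at TCP height 0.0643 m with the force climbing to 12 N. That is the hard stop, so I'll draw straight back.

Emit:
jog_arm:
  motion:
    - [0,0,-2,0,0,0,1]
    - [0,0,-8,0,0,0,1]
    - [0,0,-30,0,0,0,1]
    - [0,0,-70,0,0,0,1]
    - [0,0,-110,0,0,0,1]
    - [0,0,-140,0,0,0,1]
    - [0,0,-140,0,0,0,1]
    - [0,0,-140,0,0,0,1]

```text
t: 10.1
eef_pos: [0.6009, 0.1244, 0.2019]
eef_rot: [-0.226, 0.974, 0.0, 0.0]
contact_force: [-0.1, -0.1, -1.0]
grip_width: -0.0002
gripper_force: 0.0
```

```bash
python3 m.py f.png; python3 - <<'E'
from h import *
w=np.nanmean([world(cams.read_camera("scene")) for _ in range(4)],0)
for n,x,y in(("yellow",.6003,.124),("red",.4795,.0963),("seated",.6223,.0285)):
    d=np.hypot(w[...,0]-x,w[...,1]-y);q=w[(d<.006)&(w[...,2]<.12)];print(n,len(q),np.median(q[:,2]).round(4),q[:,2].max().round(4))
E
```

```text
10.1 [0.60092344 0.12435931 0.20191201] [-2.25902647e-01  9.74149670e-01  4.33741568e-04  4.75095822e-04] -0.00024886686115268897 [-0.06675876 -0.05622355 -1.03992395] [ 0.001  0.02  -0.043 -0.013  0.003  0.001]
[ 0.81543279 -0.10303072 86.91110008]
yellow 16 0.0811 0.0828
red 27 0.0939 0.0973
seated 17 0.0804 0.0829
```

View pics/f.png

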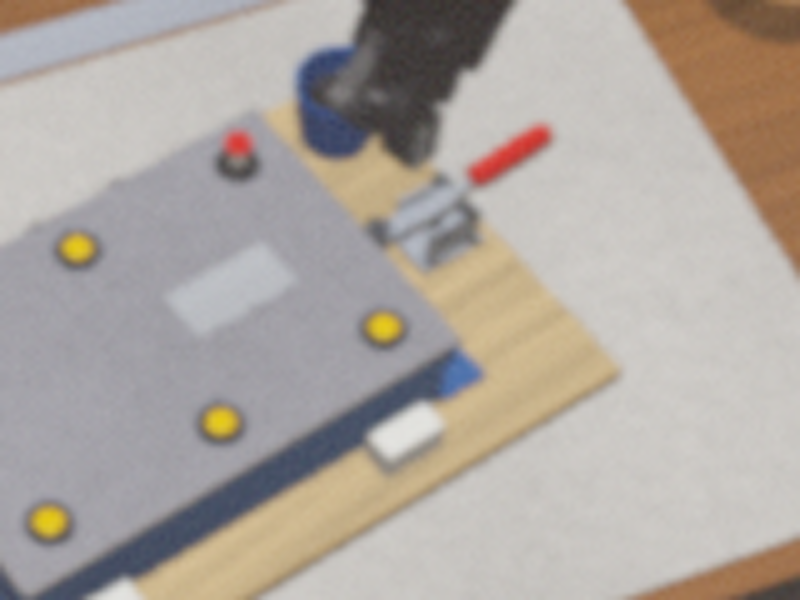

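The yellow plunger at (384,328) is now home, reading level with the finished rivets (0.081 m against 0.080 m). The red one at (238,145) still stands, and the arm is clear.

```bash
python3 -c "
from workcell import robot
print(robot.sign_off())"
```

```text
the job is handed in; nothing more can be done
None
```

The yellow plunger is pressed home against its stop, level with the finished rivets; the red one still stands, nothing else was touched that I could see, and the arm is drawn clear; the job is handed in after about 10 s of the 32 s.

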